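Function-test the belt sander's emergency stop

ROBOT

A 6-joint arm with a two-finger parallel gripper is mounted at the origin on the work surface. World frame = base frame: x ahead of the robot, y to its left, z up, the work surface at z = 0. Lengths are in m, angles in rad, forces in N, time in s.
With the tool pointing down it reaches from about 0.3 to 0.875 m from the base axis. Payload 6.4 kg.
Tool frame: the origin (TCP) lies at the very end of the fingers, on their centre line; the grasp point (between the pads) lies 19 mm behind it (bot.pinch_z is the distance from the TCP to the grasp point, in m); z points along the fingers, x is the direction in which the jaws open and shut, and the axes are right-handed (so a half turn about z gives the same grasp; the last joint's range is limited). The gripper opens to 88 mm and grips with 3 to 60 N. Pads are 18 mm wide; open, the fingers measure 123 mm over their backs; the gripper's body (75 mm by 187 mm) begins 45 mm behind the grasp point.
Start: joints at [-1.403, 0.181, 1.607, -0, 1.354, -0.206], TCP at [0.21, -0.535, 0.201] pointing down, gripper open.
Joint ranges: [-2.99, 2.99], [-0.89, 2.07], [0.3, 2.58], [-1.14, 4.28], [0, 2.63], [-3.12, 3.12]. Speed limits (rad/s): [2.57, 2.57, 3.01, 3.14, 3.14, 3.14].

INTERFACE

Orientations are given as a unit quaternion [w, x, y, z].
In Python, from rig import bot, read_camera, calibration, spotter gives the robot as it stands.
- The arm moves only by the tool carry_out, never from a script. Its argument "targets" is a list of rows, each a list of 7 numbers: the shift along the tool's x, y, z in cm, then the turn, a rotation vector about the tool's x, y, z in degrees, then the gripper's target within -1 to 1 (shut at 1, half-way at 0, fully open at -1). A call has exactly 10 rows; each row is the pose to reach, as a shift and turn from the pose commanded when the call began, along the tool's axes at that moment; what a row does not reach only later rows make up. A row lasts 1/12 s, in which the tool goes at most 41.7 mm and 7.16 degrees, less where a joint would pass 70% of its speed; a pose out of reach is approached as far as the arm can. A call with a gripper value outside its range is refused whole. The fingers move at their own pace and stop on an object; "squeeze" is the grip in N (left out, the last holds). Time passes only in rows, so rows that repeat a pose let the fingers close, or fill a call up. It gives the time, the measured TCP pose, the force and the opening at its end, in the units of the state.
- bot.sense(): the state, without advancing time (a new reading comes with each control period).
- read_camera(name): name is "scene" or "side" or "wrist"; returns the picture (480x640x3 uint8, blue, green, red); there is no depth.
- calibration(name): a dict with "K" (3x3 intrinsics, pixels), "R" (3x3) and "t" (3): a world point X has camera coordinates R X + t. Camera axes: x right, y down, z forward; pixel columns grow to the right and rows downward; lengths in m; the calibration is good to about 2 mm. A picture is of the moment at which its call begins: read the wrist's pose just before it. calibration takes no time and is no camera call; for the wrist camera it gives the pose at the moment of the call.
- bot.close_job(): hands the job in, once; it reports no verdict.
Trained networks look in the newest picture that a camera, given by its name, has taken for a name from the list of things; names that differ only in an ending like _2 or _b are one class to them, and where a whole thing is asked for, a point or a joint stands for the part that bears it (a point fixed in the world has none). Each returns a list of dicts, best first, with "conf" (0 to 1); they miss things now and then, are a little off and sometimes report something else, mostly with a low value. They report only what shows in the picture. A call takes as long as a camera call. They do not tell look-alikes from the thing itself.
- spotter.look_for(camera, target): "bbox" ([left, top, right, bottom] in pixels, round what is visible of it).
The state is a dict: "clock": time; "joint_pos": joint angles; "joint_velocities": joint speeds; "joint_torque": joint torques, N m; "tool_pos": TCP position; "ee_rot": TCP orientation; "contact_force": force on the tool from outside, world axes, zero at the start; "ft_torque": the same for the moment, N m; "gripper_width": finger opening in m.
Only numpy, scipy, OpenCV 4.12 (cv2) and the standard library are available. Lean on these libraries where they do the work, as an engineer would, in place of code of your own. Each camera call takes 0.05 s, during which the arm holds its last target. There are 200 camera calls.

TASK

Test the belt sander's emergency stop before the day's work: press the red mushroom head on the sander's control box in until it latches, and take your hand right off it for a moment to see that it stays in. Then, with a fingertip, never taking the head or a lobe between the fingers, push one of its lobes round clockwise until the head springs back out, and press the blue reset button beside it fully in and let it come back. Leave the dust extractor's switch box and the loose things on the bench as they are.

Things in the scene. Friction and masses are not known exactly. Their poses are not given: they have to be found in the camera images.
- station: the sander's control box, screwed to the bench on the left or the right, a little turned: grey with a white lid, 92 (its x) by 185 (its y) by 70 mm high; origin at the centre of its underside, z up. The stop's upright axis is at its x = 0, y = +45 mm, the reset button's at x = 0, y = -50 mm. Under the stop lie a flat yellow plate (84 mm across) and a black collar 33 mm across, 10 mm high
- stop_top (a point): centre of the red mushroom head's domed top, 116 mm above the bench when out. The head: a hub 44 mm across with three round grip lobes (24 mm across, centres 20 mm from the axis, 120 degrees apart, reaching out to 32 mm), and on top a low dome 49 mm across, 6 mm high, with white clockwise arrows. The axes turn with the head: z up, lobe a along +y
- lobe_a (a point): centre, half-way up, of the lobe along the head's +y (away from the reset button); all lobes are 18 mm high, so they span 92 to 110 mm above the bench when the head is out and about 84 to 102 mm when it is latched in
- lobe_b (a point): centre, half-way up, of the next lobe, 120 degrees counter-clockwise from lobe a as seen from above
- lobe_c (a point): centre, half-way up, of the lobe 120 degrees clockwise from lobe a as seen from above
- stop_press (a joint): how far the stop is pushed in, m: 0 out, solid stop at 0.0104. It is pushed straight down with 4 N at first and 6 to 8 N further in (over 10 N means that it is on its solid stop), and latches just before the stop; let go, it rests latched at about 0.0085 until it is twisted. Pulling does not release it
- stop_twist (a joint): turn of the head, rad, growing clockwise as seen from above: 0 at rest, solid stop at 0.75. At about 0.5 a latched head comes free and springs out by itself; 2 to 5 N on a lobe turn it. A light spring turns the free head back to 0 when let go
- reset_top (a point): centre of the top of the blue reset button, 28 mm across, in a steel bezel of 44 mm diameter; its top lies 92 mm above the bench, pressed straight down
- reset (a joint): travel of the reset button, m: 0 out, 0.006 fully in; sprung, fully in takes 5 N, and it comes back by itself
- extractor: the dust extractor's switch box, screwed to the bench: black with a grey lid, 80 by 125 by 58 mm high, a small green and a small red round push button (24 mm across) on top, 80 mm above the bench; origin at the centre of its underside. To be left alone
- ext_on (a joint): travel of the extractor's green button, m: 0 out, 0.005 in
- ext_off (a joint): travel of the extractor's small red button, m: 0 out, 0.005 in
- glue: white glue bottle standing loose, 54 mm diameter, 130 mm high; origin at the centre of its base
- block: cork sanding block lying loose, 55 by 105 by 30 mm; origin at the centre of its underside
- tin: tin of wood filler standing loose, 72 mm diameter, 60 mm high; origin at the centre of its base
Mind the look-alikes: they are no part of the job. Of the things that look like the station, take the one that is farthest to the robot's left at the start.

How it is judged:
On the way, in this order (a step that is already met when the one before it is completed fails the run):
1. the stop is pressed in and stays latched in (more than 7 mm) with nothing touching it, for half a second (value of joint stop_press above 0.007 m and contact force between each of the arm, the fingers and stop_twist below 0.3 N), for 0.5 s.
2. the head is twisted free and has sprung back out (less than 1.5 mm in) (value of joint stop_press below 0.0015 m), for 0.1 s.
3. the blue reset button is pressed in (more than 4.5 mm) with the stop out (value of joint reset above 0.0045 m and value of joint stop_press below 0.0015 m), for 0.1 s.
At the end, for the whole second after the job is handed in: the stop is out (less than 1.5 mm in) and turned back to rest (within 0.1 rad), and the reset button is out again (less than 1.5 mm in) (value of joint each of stop_press, reset below 0.0015 m and value of joint stop_twist below 0.1 rad); the robot touches nothing.
It fails at once if the mushroom head or one of its lobes is taken between the fingers ((horizontal distance between the grasp point and stop_top below 0.02 m and z of the grasp point in the frame of stop_top below 0.004 m) or distance between the grasp point and lobe_a below 0.013 m or distance between the grasp point and lobe_b below 0.013 m or distance between the grasp point and lobe_c below 0.013 m).
It fails at once if a button of the dust extractor's switch box is pressed (more than 2 mm) (value of joint any of ext_on, ext_off above 0.002 m).
It fails at once if the glue bottle, the sanding block or the tin is moved or lifted (more than 15 mm) or tipped (distance of any of glue, block, tin from where it was at the start of the episode above 0.015 m or angle between glue's own z axis and vertical above 0.25 rad).
It also fails if it takes over 46 s, if anything falls off the work surface, if the arm or the gripper's body presses on something with over 40 N, if the wrist force passes 120 N, or if a joint passes its speed limit or range.

## Working session

There is one attempt and no reset: what is moved stays moved. The work goes in short steps, Python scripts to look and compute and a tool call to move; the robot and the scene stay as the last step left them, time stands still between calls to the robot, and variables do not carry over. Pictures are saved under pics/ and viewed, about 8 in all and at most 12, crops included, and the job is handed in when it is done.

Besides the shell and the picture viewer there is one more tool, called by a JSON object that holds its "fn" and its "kwargs", one argument or row to a line. carry_out: Moves the arm, as the interface text tells. Its arguments: {"type":"object","properties":{"targets":{"type":"array"},"squeeze":{"type":"number"}},"required":["targets"]}

```bash
ls; mkdir -p pics; python3 - <<'E'
from rig import bot, read_camera, calibration, spotter
import cv2
s=bot.sense(); print({k:s[k] for k in('clock','tool_pos','ee_rot','contact_force','gripper_width')})
for c in('scene','side'):
    cv2.imwrite(f'pics/{c}0.png',read_camera(c))
    for t in('station','stop_top','reset_top','extractor'):
        print(c,t,[(round(d['conf'],2),[round(float(x)) for x in d['bbox']]) for d in spotter.look_for(c,t)])
    k=calibration(c); print(k['K'].tolist() , (-k['R'].T@k['t']).round(3))
E
```

```text
pics
{'clock': 0.0, 'tool_pos': array([ 0.20986492, -0.53469906,  0.20002909]), 'ee_rot': array([-6.12658578e-04,  8.26173656e-01, -5.63414913e-01, -5.92978052e-04]), 'contact_force': array([-0.34027103, -0.76243736, -0.28549795]), 'gripper_width': 0.0878589494125169}
scene station [(0.89, [64, 236, 201, 336]), (0.6, [372, 175, 478, 265])]
scene stop_top [(0.9, [124, 237, 164, 263]), (0.66, [432, 178, 460, 206])]
scene reset_top [(0.76, [82, 262, 100, 282]), (0.53, [398, 205, 411, 216]), (0.24, [432, 177, 460, 201])]
scene extractor [(0.83, [245, 324, 349, 416])]
[[544.306490352843, 0.0, 329.1412297304868], [0.0, 544.306490352843, 242.23696650695408], [0.0, 0.0, 1.0]] [ 0.967 -0.521  0.73 ]
side station [(0.78, [219, 266, 305, 372]), (0.61, [377, 172, 392, 209]), (0.24, [268, 175, 276, 188])]
side stop_top [(0.75, [239, 300, 266, 327])]
side reset_top [(0.59, [267, 278, 281, 290])]
side extractor [(0.93, [252, 159, 299, 217])]
[[593.5008160885556, 0.0, 317.65858752794605], [0.0, 593.5008160885556, 229.42560909676442], [0.0, 0.0, 1.0]] [0.285 0.865 1.069]
```

View pics/scene0.png

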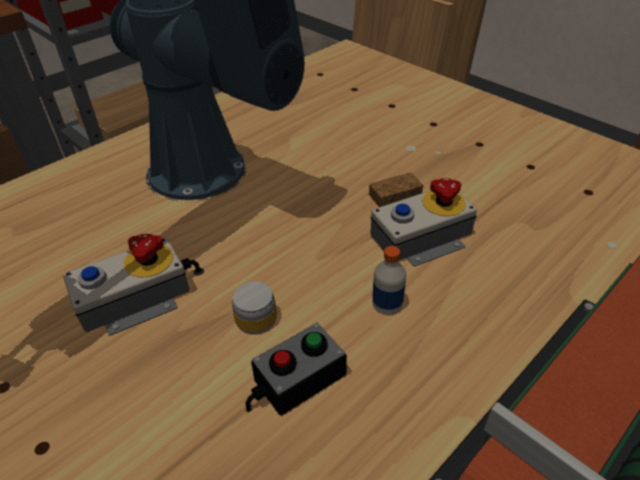

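View pics/side0.png

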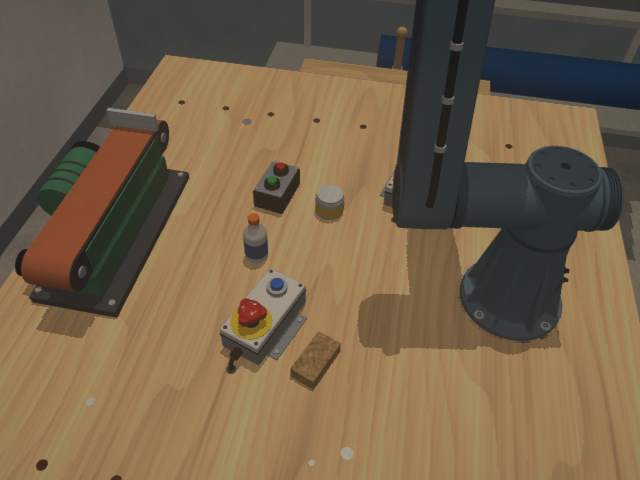

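```bash
cat > h.py <<'E'
import numpy as np
from rig import bot, read_camera, calibration, spotter
def onz(cam,uv,z,k=None):
    k=k or calibration(cam); C=-k['R'].T@k['t']
    d=k['R'].T@np.linalg.inv(k['K'])@np.array([uv[0],uv[1],1.])
    return C+d*(z-C[2])/d[2]
def proj(k,X):
    p=k['K']@(k['R']@np.asarray(X)+k['t']); return p[:2]/p[2]
E
python3 - <<'E'
from h import *
for c,uv,z in[('scene',(144,248),.112),('scene',(446,190),.112),('scene',(91,271),.092),('scene',(404.5,210),.092),('side',(252.5,312),.112),('side',(274,284),.092),('side',(275,175),.08)]:
    print(c,uv,onz(c,uv,z).round(3))
E
```

```text
scene (144, 248) [ 0.273 -0.272  0.112]
scene (446, 190) [0.54  0.209 0.112]
scene (91, 271) [ 0.237 -0.355  0.092]
scene (404.5, 210) [0.508 0.129 0.092]
side (252.5, 312) [0.522 0.23  0.112]
side (274, 284) [0.503 0.14  0.092]
side (275, 175) [ 0.586 -0.199  0.08 ]
```

The right-hand pair in the scene view (446,190 / 404,210) and the side view's box (252,312) are the same station: stop at about (0.53, 0.22), reset at about (0.505, 0.135). It is the one farthest left (+y). I'll move over it for a close wrist view.

```bash
cat >> h.py <<'E'
from scipy.spatial.transform import Rotation as Ro
def pose():
    s=bot.sense(); q=s['ee_rot']; return s['tool_pos'],Ro.from_quat([q[1],q[2],q[3],q[0]])
def cmd(target,yaw=None):
    """tool shift (cm) and turn (deg) to reach a TCP position, tool straight down with its x at world angle yaw (deg)"""
    p,R=pose(); print('shift cm',(100*R.inv().apply(np.array(target)-p)).round(2))
    if yaw is not None:
        D=Ro.from_euler('z',yaw,degrees=True)*Ro.from_euler('x',180,degrees=True)
        print('turn deg',np.degrees((R.inv()*D).as_rotvec()).round(2))
E
python3 - <<'E'
from h import *
p,R=pose();print(R.as_matrix().round(3))
k=calibration('wrist');print('cam in tool',R.inv().apply(-k['R'].T@k['t']-p).round(3),(k['R']@R.as_matrix()).round(2))
cmd([.515,.18,.33],-16.6)
E
```

```text
[[ 0.365 -0.931 -0.   ]
 [-0.931 -0.365  0.   ]
 [-0.     0.    -1.   ]]
cam in tool [ 0.002 -0.065 -0.184] [[ 1.    0.   -0.  ]
 [-0.    0.97 -0.26]
 [ 0.    0.26  0.97]]
shift cm [-55.45 -54.51 -12.91]
turn deg [ -0.     0.   -51.98]
```

{"fn": "carry_out", "kwargs": {
  "targets": [
    [-2.8,-2.7,-0.8,0,0,-2.6,1],
    [-5.6,-5.4,-1.6,0,0,-5.2,1],
    [-8.4,-8.1,-2.4,0,0,-7.8,1],
    [-11.2,-10.8,-3.2,0,0,-10.4,1],
    [-14,-13.5,-4,0,0,-13,1],
    [-16.8,-16.2,-4.8,0,0,-15.6,1],
    [-19.6,-18.9,-5.6,0,0,-18.2,1],
    [-22.4,-21.6,-6.4,0,0,-20.8,1],
    [-25.2,-24.3,-7.2,0,0,-23.4,1],
    [-28,-27,-8,0,0,-26,1]
  ]
}}

```text
clock: 1.33
tool_pos: [0.3594, -0.1743, 0.2816]
ee_rot: [0.0, 0.932, -0.362, 0.001]
contact_force: [1.7, 0.1, 0.3]
gripper_width: 0.0237
```

```bash
python3 - <<'E'
from h import *
print(pose()[0],bot.sense()['gripper_width'])
cmd([.515,.18,.28],-16.6)
E
```

```text
[ 0.35936525 -0.17429484  0.28163379] 0.02373646951958251
shift cm [-12.45 -36.64   0.15]
turn deg [ 1.000e-02 -7.000e-02 -2.588e+01]
```

{"fn": "carry_out", "kwargs": {
  "targets": [
    [-1.3,-3.7,0,0,0,-2.6,1],
    [-2.5,-7.4,0,0,0,-5.2,1],
    [-3.8,-11.1,0,0,0,-7.8,1],
    [-5,-14.8,0,0,0,-10.4,1],
    [-6.3,-18.5,0,0,0,-13,1],
    [-7.5,-22.2,0,0,0,-15.6,1],
    [-8.8,-25.9,0,0,0,-18.2,1],
    [-10,-29.6,0,0,0,-20.8,1],
    [-11.3,-33.3,0,0,0,-23.4,1],
    [-12.4,-36.6,0,0,0,-25.9,1]
  ]
}}

```text
clock: 2.17
tool_pos: [0.5159, 0.1799, 0.281]
ee_rot: [-0.0, 0.99, -0.143, 0.0]
contact_force: [1.2, -0.7, -0.2]
gripper_width: 0.0002
```

```bash
python3 - <<'E'
from h import *
import cv2
p,R=pose(); k=calibration('wrist'); s=bot.sense(); print(p,s['gripper_width'],abs(s['joint_velocities']).max())
im=read_camera('wrist'); cv2.imwrite('pics/w1.png',im)
for t,z in(('stop_top',.108),('reset_top',.092),('station',.07),('lobe_a',.1)):
    for d in spotter.look_for('wrist',t):
        b=d['bbox']; c=((b[0]+b[2])/2,(b[1]+b[3])/2)
        print(t,round(d['conf'],2),np.round(b),onz('wrist',c,z,k).round(4))
E
```

```text
[0.51587817 0.17992748 0.28098283] 0.00024392522157043608 0.6812248409289821
stop_top 0.91 [288. 138. 345. 193.] [0.5308 0.2253 0.108 ]
reset_top 0.77 [302. 244. 326. 266.] [0.5001 0.131  0.092 ]
station 0.7 [265.  92. 372. 283.] [0.5252 0.1994 0.07  ]
station 0.21 [287. 137. 346. 195.] [0.5303 0.223  0.07  ]
lobe_a 0.7 [290. 140. 347. 192.] [0.532 0.224 0.1  ]
```

View pics/w1.png

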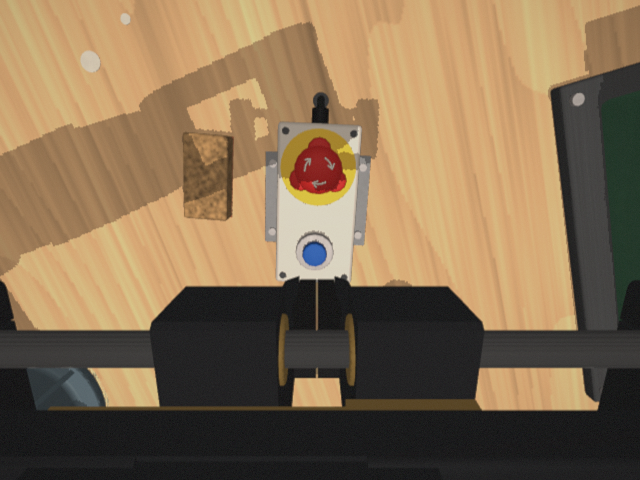

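The wrist view shows the station upright: the head at (318,167) with a lobe at the top and two at the lower left and right, and the reset at (314,253). The arm was still settling, so I'll measure again at rest by colour.

```bash
python3 - <<'E'
from h import *
import cv2
read_camera('wrist');read_camera('wrist');read_camera('wrist')
p,R=pose(); k=calibration('wrist'); s=bot.sense(); print(p,abs(s['joint_velocities']).max())
im=read_camera('wrist'); 
hsv=cv2.cvtColor(im,cv2.COLOR_BGR2HSV); H,S,V=cv2.split(hsv)
roi=np.zeros_like(H); roi[90:290,250:390]=1
def blob(m):
    m=(m&(roi>0)).astype(np.uint8); n,l,st,c=cv2.connectedComponentsWithStats(m); i=1+st[1:,4].argmax(); return l==i
red=blob(((H<6)|(H>172))&(S>140)&(V>60)); blue=blob((H>100)&(H<130)&(S>120)); yel=blob((H>20)&(H<32)&(S>150)|red)
for n,m,z in(('red',red,.105),('blue',blue,.092),('yel+red',yel,.0715)):
    c,_=cv2.findContours(m.astype(np.uint8),cv2.RETR_EXTERNAL,cv2.CHAIN_APPROX_NONE); h=cv2.convexHull(c[0])
    (u,v),r=cv2.minEnclosingCircle(h); print(n,round(u,1),round(v,1),round(r,1),onz('wrist',(u,v),z,k).round(4), 'rad m',round(np.linalg.norm(onz('wrist',(u+r,v),z,k)-onz('wrist',(u,v),z,k)),4))
sc=8;x0,y0=268,115
cr=cv2.resize(im[y0:y0+90,x0:x0+100],None,fx=sc,fy=sc,interpolation=cv2.INTER_CUBIC)[:600]
# overlay of hypothesised model
S0=np.array([.5305,.2245]);ya=np.radians(-16.6)
def ring(c,r,z,col):
    a=np.linspace(0,2*np.pi,60); pts=[(proj(k,[c[0]+r*np.cos(t),c[1]+r*np.sin(t),z])-[x0,y0])*sc for t in a]
    cv2.polylines(cr,[np.int32(pts)],True,col,1)
ring(S0,.042,.0715,(255,0,0)); ring(S0,.0245,.110,(0,255,0))
for d in(90,210,330):
    t=ya+np.radians(d); ring(S0+.02*np.array([np.cos(t),np.sin(t)]),.012,.110,(255,255,0))
cv2.imwrite('pics/w2.png',cr)
E
```

```text
[0.51528514 0.17619733 0.28116404] 0.003491249007264716
red 317.2 164.7 30.8 [0.531  0.2216 0.105 ] rad m 0.0312
blue 313.8 250.4 11.7 [0.5002 0.1326 0.092 ] rad m 0.0131
yel+red 317.1 163.1 38.1 [0.5312 0.2219 0.0715] rad m 0.0421
```

View pics/w2.png

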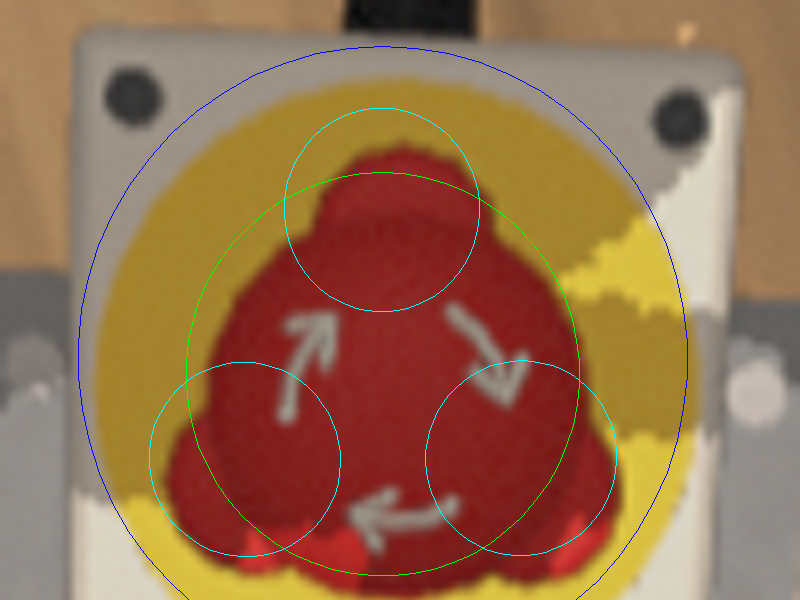

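Yellow plate (radius fits at 42.1 mm) and red head agree: stop at (0.531, 0.222), reset at (0.500, 0.1326). They are 94.5 mm apart against 95 nominal, and the yaw is −19.1°. The overlay shows lobe a at the top, as expected.

```bash
python3 - <<'E'
from h import *
cmd([.531,.222,.125],-19.1)
E
```

```text
shift cm [ 0.17 -4.84 15.62]
turn deg [-0.   -0.03  2.3 ]
```

{"fn": "carry_out", "kwargs": {
  "targets": [
    [0.1,-1,1,0,0,1,1],
    [0.2,-3,3,0,0,2.3,1],
    [0.2,-4.8,6,0,0,2.3,1],
    [0.2,-4.8,9,0,0,2.3,1],
    [0.2,-4.8,12,0,0,2.3,1],
    [0.2,-4.8,14,0,0,2.3,1],
    [0.2,-4.8,15,0,0,2.3,1],
    [0.2,-4.8,15.6,0,0,2.3,1],
    [0.2,-4.8,15.6,0,0,2.3,1],
    [0.2,-4.8,15.6,0,0,2.3,1]
  ]
}}

```text
clock: 3.45
tool_pos: [0.5321, 0.2226, 0.1263]
ee_rot: [-0.0, 0.986, -0.165, 0.001]
contact_force: [-0.1, 0.1, -0.5]
gripper_width: 0.0003
```

```bash
python3 - <<'E'
from h import *
cmd([.531,.222,.105],-19.1)
print(bot.sense()['contact_force'])
E
```

```text
shift cm [-0.09  0.09  2.13]
turn deg [-0.06 -0.1   0.08]
[-0.0899523   0.08981709 -0.54435368]
```

{"fn": "carry_out", "kwargs": {
  "targets": [
    [-0.1,0.1,0.5,0,0,0,1],
    [-0.1,0.1,0.9,0,0,0,1],
    [-0.1,0.1,1.2,0,0,0,1],
    [-0.1,0.1,1.5,0,0,0,1],
    [-0.1,0.1,1.7,0,0,0,1],
    [-0.1,0.1,1.9,0,0,0,1],
    [-0.1,0.1,2.1,0,0,0,1],
    [-0.1,0.1,2.1,0,0,0,1],
    [-0.1,0.1,2.1,0,0,0,1],
    [-0.1,0.1,2.1,0,0,0,1]
  ]
}}

```text
clock: 4.28
tool_pos: [0.53, 0.2222, 0.104]
ee_rot: [-0.0, 0.986, -0.165, 0.0]
contact_force: [0.5, -0.4, -0.6]
gripper_width: 0.0003
```

No force at a height where the head should already be on its stop, so I'll look before going on.

```bash
python3 - <<'E'
from h import *
import cv2
print(pose()[0],bot.sense()['contact_force'],bot.sense()['ft_torque'])
a=read_camera('scene'); b=read_camera('side')
A=cv2.resize(a[100:280,350:550],None,fx=2,fy=2.0,interpolation=2); A=cv2.resize(a[110:260,380:520],(400,428),interpolation=2)
B=cv2.resize(b[220:370,190:330],(400,428),interpolation=2)
cv2.imwrite('pics/c1.png',np.hstack([A,B]))
E
```

```text
[0.52996306 0.22215335 0.10400456] [ 0.54157083 -0.4062838  -0.58996936] [-0.01874773 -0.00978193 -0.00926961]
```

View pics/c1.png

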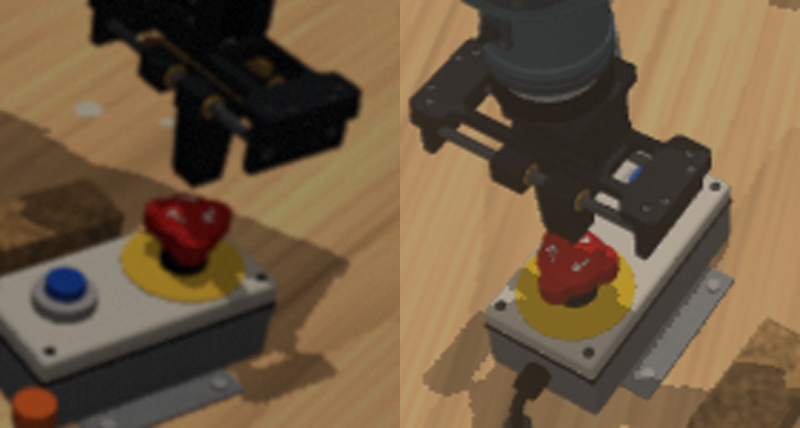

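```bash
python3 - <<'E'
from h import *
from scipy.optimize import least_squares
ks,kd=calibration('scene'),calibration('side')
def tri(a,b): 
    r=least_squares(lambda X:np.r_[proj(ks,X)-a,proj(kd,X)-b],[.53,.22,.1]); return r.x.round(4),r.fun.round(1)
sc=lambda x,y:np.array([380+x/2.857,110+y/2.853]); sd=lambda x,y:np.array([190+(x-400)/2.857,220+y/2.853])
print('tip',tri(sc(195,183),sd(562,238)))
print('reset',tri(sc(66,283),sd(628,172)))
print('head',tri(sc(188,213),sd(575,262)))
for X in([.530,.222,.104],[.531,.222,.116],[.531,.222,.0715],[.5,.1326,.092]):
  print(X,((proj(ks,X)-[380,110])*2.857).round(),((proj(kd,X)-[190,220])*2.857+[400,0]).round())
E
```

```text
tip (array([0.5313, 0.2268, 0.1337]), array([ 1.1,  0.3,  1.1, -0.3]))
reset (array([0.5089, 0.1299, 0.0923]), array([ 2.3,  0.7,  2.6, -0.8]))
head (array([0.5265, 0.2276, 0.1073]), array([-0.2, -0.1, -0.2,  0.1]))
[0.53, 0.222, 0.104] [186. 223.] [572. 258.]
[0.531, 0.222, 0.116] [190. 209.] [569. 247.]
[0.531, 0.222, 0.0715] [181. 262.] [574. 284.]
[0.5, 0.1326, 0.092] [ 64. 278.] [646. 175.]
```

```bash
python3 - <<'E'
from h import *
import cv2
s=bot.sense();p,R=pose(); k=calibration('wrist'); print(s['clock'],p,s['joint_pos'],k['K'][0,0])
print('cam in tool',R.inv().apply(-k['R'].T@k['t']-p).round(4))
im=read_camera('wrist')
for X in([.5,.1326,.092],[.531,.222,.116],p,p+R.apply([.0175,-.009,0]),p+R.apply([-.0175,-.009,0])):
    u=proj(k,X); print(np.round(X,3),u.round()); cv2.circle(im,tuple(int(v) for v in u),3,(0,255,0),1)
cv2.imwrite('pics/w3.png',im)
E
```

```text
4.3833 [0.53000413 0.2221727  0.10406601] [1.90462791e-01 2.84051526e-01 1.69036672e+00 5.68044251e-05
 1.16689077e+00 5.21764062e-01] 347.78850781005633
cam in tool [ 0.0011 -0.0635 -0.1837]
[0.5   0.133 0.092] [316. 396.]
[0.531 0.222 0.116] [316. 274.]
[0.53  0.222 0.104] [314. 267.]
[0.549 0.225 0.104] [346. 251.]
[0.516 0.236 0.104] [283. 251.]
```

View pics/w3.png

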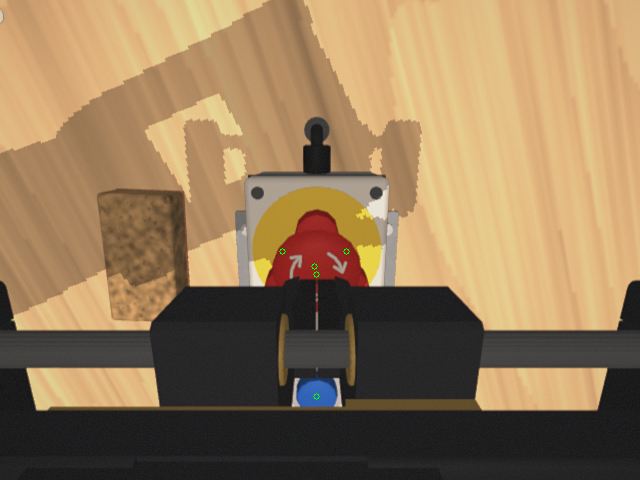

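The fingertips show at (317,280), well short of where the reported TCP projects (row 251). The visible fingers end about 25–30 mm above the reported TCP. I'll lift and check whether that depends on the opening.

{"fn": "carry_out", "kwargs": {
  "targets": [
    [0,0,-1,0,0,0,1],
    [0,0,-3,0,0,0,0],
    [0,0,-5,0,0,0,-1],
    [0,0,-5,0,0,0,-1],
    [0,0,-5,0,0,0,-1],
    [0,0,-5,0,0,0,-1],
    [0,0,-5,0,0,0,-1],
    [0,0,-5,0,0,0,-1],
    [0,0,-5,0,0,0,-1],
    [0,0,-5,0,0,0,-1]
  ]
}}

```text
clock: 5.27
tool_pos: [0.5295, 0.222, 0.1532]
ee_rot: [0.0, 0.986, -0.165, -0.001]
contact_force: [0.5, -0.4, 0.2]
gripper_width: 0.0581
```

```bash
python3 - <<'E'
from h import *
import cv2
s=bot.sense();p,R=pose(); k=calibration('wrist'); print(s['clock'],p,s['gripper_width'],bot.pinch_z,[a for a in dir(bot) if a[0]!='_'])
im=read_camera('wrist'); 
w=s['gripper_width']/2
for zz,col in((0,(0,255,0)),(-.019,(255,255,0)),(-.03,(255,0,255))):
  for x in(-w,w):
    for y in(-.009,.009):
      u=proj(k,p+R.apply([x,y,zz])); cv2.circle(im,tuple(int(v) for v in u),2,col,-1)
b=read_camera('side'); a=read_camera('scene')
ov=[]
for n,g,(x0,y0) in(('scene',a,(380,90)),('side',b,(190,200))):
  c=cv2.resize(g[y0:y0+160,x0:x0+140],(350,400),interpolation=2); kk=calibration(n)
  for x in(-w,w):
    for zz,col in((0,(0,255,0)),(-.03,(255,0,255))):
      u=(proj(kk,p+R.apply([x,0,zz]))-[x0,y0])*2.5; cv2.circle(c,tuple(int(v) for v in u),3,col,1)
  ov.append(c)
W=cv2.resize(im[190:480,140:500],(700,564)); ov=np.hstack(ov)
cv2.imwrite('pics/o1.png',cv2.resize(np.vstack([W[:, :],ov]),(436,600))); cv2.imwrite('pics/o2.png',ov)
cv2.imwrite('pics/o1.png',W)
E
```

```text
5.2667 [0.52947646 0.22204068 0.15321444] 0.05813670832456805 0.0187 ['MotionError', 'close_job', 'pinch_z', 'sense']
```

View pics/o2.png

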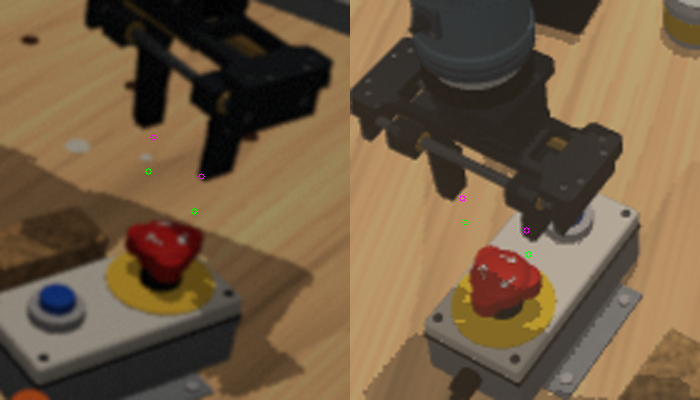

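View pics/o1.png

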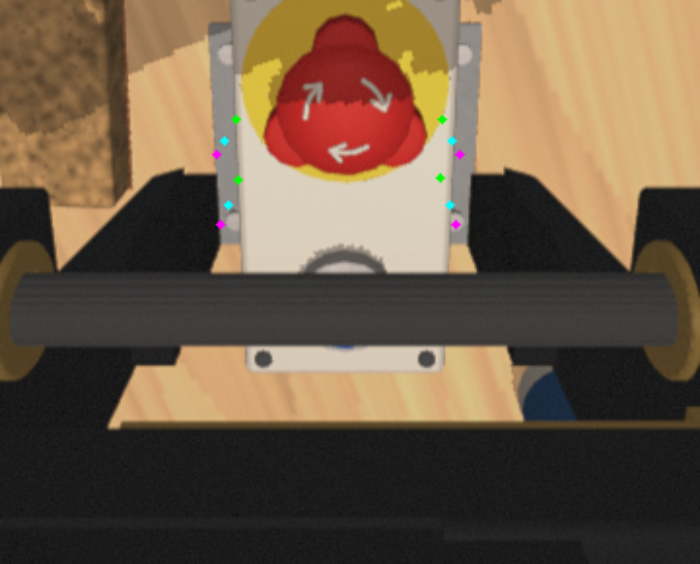

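Seen at two openings, the fingers really end about 30 mm short of the reported TCP, and the earlier press at z=0.104 met nothing. Pressing on the centre line would bring the reported grasp point into the forbidden zone. So I'll part-open the jaws and use the outer (+x) finger alone, with the grasp point 38 mm off the axis. That is safe under either reading.

```bash
python3 - <<'E'
from h import *
cmd([.4946,.2346,.10],-19.1)
c=onz('side',(256,258),0.0);print('glue',c.round(3))
E
```

```text
shift cm [-3.73 -0.04  5.37]
turn deg [0.01 0.02 0.12]
glue [0.583 0.006 0.   ]
```

{"fn": "carry_out", "kwargs": {
  "targets": [
    [-1,0,0,0,0,0,-0.36],
    [-2.5,0,0,0,0,0,-0.36],
    [-3.7,0,0.5,0,0,0,-0.36],
    [-3.7,0,2,0,0,0,-0.36],
    [-3.7,0,3.5,0,0,0,-0.36],
    [-3.7,0,4.5,0,0,0,-0.36],
    [-3.7,0,5.4,0,0,0,-0.36],
    [-3.7,0,5.4,0,0,0,-0.36],
    [-3.7,0,5.4,0,0,0,-0.36],
    [-3.7,0,5.4,0,0,0,-0.36]
  ]
}}

```text
clock: 6.25
tool_pos: [0.4954, 0.2343, 0.1005]
ee_rot: [-0.0, 0.986, -0.165, 0.0]
contact_force: [-0.2, 0.1, 0.8]
gripper_width: 0.0598
```

```bash
python3 - <<'E'
from h import *
import cv2
s=bot.sense();p,R=pose(); print(s['clock'],p,s['gripper_width'],s['contact_force']); cmd([.4946,.2346,.08],-19.1)
w=s['gripper_width']/2; ov=[]
for n,(x0,y0) in(('scene',(380,110)),('side',(190,220))):
  g=read_camera(n); c=cv2.resize(g[y0:y0+150,x0:x0+140],(400,428),interpolation=2); kk=calibration(n)
  for x in(w,w+.0085,w+.017):
      u=(proj(kk,p+R.apply([x,0,-.03]))-[x0,y0])*2.857; cv2.circle(c,tuple(int(v) for v in u),3,(255,0,255),1)
  ov.append(c)
cv2.imwrite('pics/o3.png',np.hstack(ov))
E
```

```text
6.25 [0.4953968  0.23426937 0.10052663] 0.059836538254940085 [-0.19021942  0.14473353  0.83291048]
shift cm [-0.09 -0.    2.05]
turn deg [-0.03 -0.04  0.11]
```

View pics/o3.png

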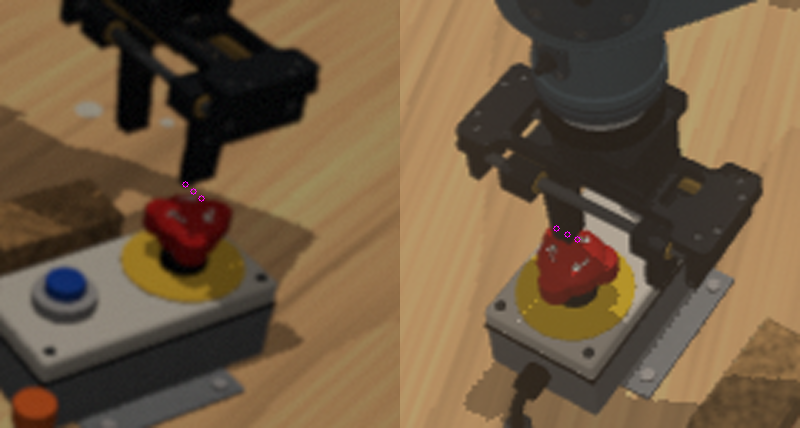

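{"fn": "carry_out", "kwargs": {
  "targets": [
    [-0.1,0,0.5,0,0,0,-0.36],
    [-0.1,0,0.9,0,0,0,-0.36],
    [-0.1,0,1.2,0,0,0,-0.36],
    [-0.1,0,1.5,0,0,0,-0.36],
    [-0.1,0,1.7,0,0,0,-0.36],
    [-0.1,0,1.8,0,0,0,-0.36],
    [-0.1,0,1.9,0,0,0,-0.36],
    [-0.1,0,2.0,0,0,0,-0.36],
    [-0.1,0,2.0,0,0,0,-0.36],
    [-0.1,0,2.0,0,0,0,-0.36]
  ]
}}

```text
clock: 7.18
tool_pos: [0.494, 0.2345, 0.08]
ee_rot: [-0.0, 0.986, -0.165, 0.0]
contact_force: [0.6, 0.6, -0.1]
gripper_width: 0.0599
```

{"fn": "carry_out", "kwargs": {
  "targets": [
    [0,0,0.1,0,0,0,-0.36],
    [0,0,0.2,0,0,0,-0.36],
    [0,0,0.3,0,0,0,-0.36],
    [0,0,0.4,0,0,0,-0.36],
    [0,0,0.45,0,0,0,-0.36],
    [0,0,0.5,0,0,0,-0.36],
    [0,0,0.55,0,0,0,-0.36],
    [0,0,0.6,0,0,0,-0.36],
    [0,0,0.6,0,0,0,-0.36],
    [0,0,0.6,0,0,0,-0.36]
  ]
}}

```text
clock: 8.02
tool_pos: [0.4943, 0.2346, 0.0746]
ee_rot: [-0.0, 0.986, -0.165, 0.0]
contact_force: [-1.7, -1.0, 4.5]
gripper_width: 0.0602
```

Contact with 4.5 N, so the tip is about 38–40 mm behind the reported TCP. Continuing the press.

{"fn": "carry_out", "kwargs": {
  "targets": [
    [0,0,0.2,0,0,0,-0.36],
    [0,0,0.4,0,0,0,-0.36],
    [0,0,0.5,0,0,0,-0.36],
    [0,0,0.6,0,0,0,-0.36],
    [0,0,0.7,0,0,0,-0.36],
    [0,0,0.75,0,0,0,-0.36],
    [0,0,0.8,0,0,0,-0.36],
    [0,0,0.85,0,0,0,-0.36],
    [0,0,0.85,0,0,0,-0.36],
    [0,0,0.85,0,0,0,-0.36]
  ]
}}

```text
clock: 8.85
tool_pos: [0.4949, 0.2348, 0.0678]
ee_rot: [-0.0, 0.986, -0.165, 0.001]
contact_force: [-6.7, -1.8, 18.3]
gripper_width: 0.0597
```

18 N means it is on the solid stop. I'll back right off and wait.

{"fn": "carry_out", "kwargs": {
  "targets": [
    [0,0,-1,0,0,0,-0.36],
    [0,0,-3,0,0,0,-0.36],
    [0,0,-4,0,0,0,-0.36],
    [0,0,-4,0,0,0,-0.36],
    [0,0,-4,0,0,0,-0.36],
    [0,0,-4,0,0,0,-0.36],
    [0,0,-4,0,0,0,-0.36],
    [0,0,-4,0,0,0,-0.36],
    [0,0,-4,0,0,0,-0.36],
    [0,0,-4,0,0,0,-0.36]
  ]
}}

```text
clock: 9.68
tool_pos: [0.4937, 0.2344, 0.1049]
ee_rot: [0.0, 0.986, -0.165, -0.0]
contact_force: [0.6, -0.2, -0.6]
gripper_width: 0.0602
```

```bash
python3 - <<'E'
from h import *
import cv2
s=bot.sense();p,R=pose(); print(s['clock'],p,s['gripper_width'],s['contact_force'])
S0=np.array([.531,.222]);ex=np.array([.945,-.327]);ey=np.array([.327,.945])
w=s['gripper_width']/2; ov=[]
# tip-corner markers (yellow-green at d=38mm) and expected head top out(green)/in(cyan)
for n,(x0,y0) in(('scene',(380,110)),('side',(190,220))):
  g=read_camera(n); c=cv2.resize(g[y0:y0+150,x0:x0+140],(400,428),interpolation=2); kk=calibration(n)
  for x in(w,w+.0165):
   for y in(-.009,.009):
      u=(proj(kk,p+R.apply([x,y,-.038]))-[x0,y0])*2.857; cv2.circle(c,tuple(int(v) for v in u),2,(255,0,255),-1)
  for z,col in((.110,(0,255,0)),(.1015,(255,255,0))):
      pts=[(proj(kk,[*(S0+.0245*np.array([np.cos(t),np.sin(t)])),z])-[x0,y0])*2.857 for t in np.linspace(0,6.28,50)]
      cv2.polylines(c,[np.int32(pts)],True,col,1)
  ov.append(c)
cv2.imwrite('pics/o4.png',np.hstack(ov))
E
```

```text
9.6833 [0.4936504  0.23441779 0.10491513] 0.06024083388662871 [ 0.64204199 -0.24121178 -0.64474752]
```

View pics/o4.png

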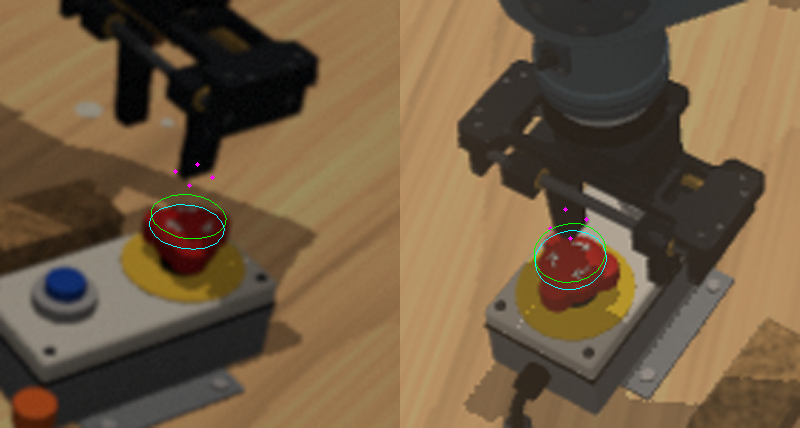

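The head sits on the cyan ring, so it is latched in with the finger clear. Next I'll place the finger beside lobe a on its −x side, with tip z about 0.094 and the finger outside the dome, then swing the tool clockwise about the stop axis.

```bash
cat >> h.py <<'E'
S0=np.array([.531,.222]);ex=np.array([.945,-.327]);ey=np.array([.327,.945])
def st(x,y,z): return np.r_[S0+x*ex+y*ey,z]
E
python3 - <<'E'
from h import *
cmd(st(-.066,.036,.105),-19.1); cmd(st(-.066,.036,.056),-19.1)
# arc rows from pose st(-.062,.036) : clockwise by th, in tool axes at start (x=station x, y=-station y)
c=np.array([-.062,.036])
for th in range(0,43,6):
    a=-np.radians(th); r=np.array([[np.cos(a),-np.sin(a)],[np.sin(a),np.cos(a)]])@c-c
    print(th,(100*r*[1,-1]).round(2))
E
```

```text
shift cm [-2.67 -3.64  0.02]
turn deg [0.01 0.02 0.12]
shift cm [-2.67 -3.64  4.92]
turn deg [0.01 0.02 0.12]
0 [ 0. -0.]
6 [ 0.41 -0.63]
12 [ 0.88 -1.21]
18 [ 1.42 -1.74]
24 [ 2.   -2.21]
30 [ 2.63 -2.62]
36 [ 3.3  -2.96]
42 [ 4.   -3.22]
```

{"fn": "carry_out", "kwargs": {
  "targets": [
    [-1.3,-1.8,0,0,0,0,-0.36],
    [-2.7,-3.6,0,0,0,0,-0.36],
    [-2.7,-3.6,0.5,0,0,0,-0.36],
    [-2.7,-3.6,1.5,0,0,0,-0.36],
    [-2.7,-3.6,2.5,0,0,0,-0.36],
    [-2.7,-3.6,3.5,0,0,0,-0.36],
    [-2.7,-3.6,4.5,0,0,0,-0.36],
    [-2.7,-3.6,4.9,0,0,0,-0.36],
    [-2.7,-3.6,4.9,0,0,0,-0.36],
    [-2.7,-3.6,4.9,0,0,0,-0.36]
  ]
}}

```text
clock: 10.62
tool_pos: [0.48, 0.2769, 0.056]
ee_rot: [0.0, 0.986, -0.165, -0.0]
contact_force: [-0.1, -0.3, -0.6]
gripper_width: 0.0599
```

```bash
python3 - <<'E'
from h import *
import cv2
s=bot.sense();p,R=pose(); print(s['clock'],p,s['gripper_width'],s['contact_force']); cmd(st(-.062,.036,.056),-19.1)
k=calibration('wrist'); g=read_camera('wrist'); w=s['gripper_width']/2
x0,y0,f=210,150,3
c=cv2.resize(g[y0:y0+190,x0:x0+250],None,fx=f,fy=f,interpolation=2)
for x in(w,w+.017):
   for y in(-.009,.009):
      u=(proj(k,p+R.apply([x,y,-.038]))-[x0,y0])*f; cv2.circle(c,tuple(int(v) for v in u),3,(255,0,255),-1)
for cc,r,z in((st(0,0,0),.0245,.1015),(st(0,.02,0),.012,.1015)):
   pts=[(proj(k,[cc[0]+r*np.cos(t),cc[1]+r*np.sin(t),z])-[x0,y0])*f for t in np.linspace(0,6.28,50)]
   cv2.polylines(c,[np.int32(pts)],True,(0,255,0),1)
cv2.imwrite('pics/w5.png',c)
E
```

```text
10.6167 [0.48003353 0.27691907 0.0559528 ] 0.059927672587032216 [-0.13476617 -0.26215241 -0.6089764 ]
shift cm [ 0.41 -0.08 -0.01]
turn deg [0.03 0.04 0.09]
```

View pics/w5.png

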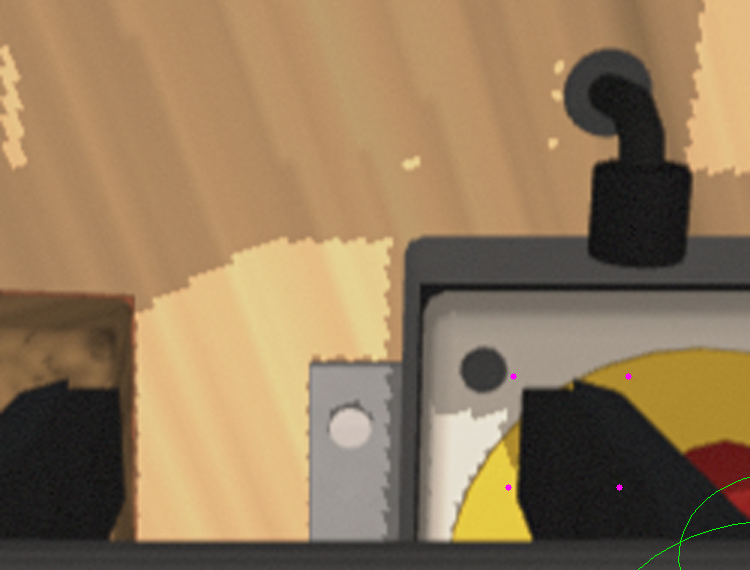

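```bash
python3 - <<'E'
from h import *
k=calibration('wrist'); x0,y0,f=210,150,3
def ring(x,y,r,z): 
    c=st(x,y,z); return np.array([(proj(k,[c[0]+r*np.cos(t),c[1]+r*np.sin(t),z])-[x0,y0])*f for t in np.linspace(0,6.28,200)])
q=ring(0,0,.042,.0715); print('yellow top',q[q[:,1].argmin()].round())
for z in(.084,.0925,.1015):
    q=ring(0,.02,.012,z); print('lobe',z,'top',q[q[:,1].argmin()].round(),'left',q[q[:,0].argmin()].round())
for y in(.0925,): print('lid top edge',((proj(k,st(0,.0475,.07))-[x0,y0])*f).round(), 'corner',((proj(k,st(-.046,.0475,.07))-[x0,y0])*f).round())
p,R=pose()
for d in(.036,.038,.04):
  for x in(.030,.038,.047): print(d,x,((proj(k,p+R.apply([x,-.009,-d]))-[x0,y0])*f).round())
E
```

```text
yellow top [701. 344.]
lobe 0.084 top [721. 428.] left [640. 500.]
lobe 0.0925 top [742. 450.] left [657. 527.]
lobe 0.1015 top [766. 476.] left [676. 557.]
lid top edge [699. 310.] corner [429. 310.]
0.036 0.03 [512. 372.]
0.036 0.038 [565. 372.]
0.036 0.047 [625. 372.]
0.038 0.03 [514. 377.]
0.038 0.038 [568. 377.]
0.038 0.047 [629. 377.]
0.04 0.03 [516. 382.]
0.04 0.038 [571. 382.]
0.04 0.047 [633. 381.]
```

```bash
python3 - <<'E'
from h import *
import cv2
im=cv2.imread('pics/w5.png'); m=im.max(2)<45
for y in range(376,540,12):
    r=np.where(m[y,440:])[0]+440; print(y,(r.min(),r.max()) if len(r) else None,end=' ')
print()
k=calibration('wrist');p,R=pose()
for x,yy in((.030,-.009),(.047,-.009),(.047,.009)):
  print(x,yy,[tuple(((proj(k,p+R.apply([x,yy,-d]))-[210,150])*3).astype(int)) for d in(.036,.04,.045,.05,.06,.07)])
E
```

```text
376 None 388 (np.int64(575), np.int64(597)) 400 (np.int64(524), np.int64(625)) 412 (np.int64(523), np.int64(636)) 424 (np.int64(522), np.int64(648)) 436 (np.int64(522), np.int64(661)) 448 (np.int64(521), np.int64(672)) 460 (np.int64(521), np.int64(686)) 472 (np.int64(521), np.int64(699)) 484 (np.int64(520), np.int64(711)) 496 (np.int64(519), np.int64(723)) 508 (np.int64(523), np.int64(734)) 520 (np.int64(528), np.int64(747)) 532 (np.int64(532), np.int64(749)) 
0.03 -0.009 [(np.int64(511), np.int64(372)), (np.int64(516), np.int64(381)), (np.int64(522), np.int64(394)), (np.int64(529), np.int64(407)), (np.int64(545), np.int64(437)), (np.int64(562), np.int64(471))]
0.047 -0.009 [(np.int64(624), np.int64(371)), (np.int64(632), np.int64(381)), (np.int64(642), np.int64(393)), (np.int64(653), np.int64(407)), (np.int64(677), np.int64(437)), (np.int64(705), np.int64(471))]
0.047 0.009 [(np.int64(616), np.int64(481)), (np.int64(623), np.int64(493)), (np.int64(633), np.int64(509)), (np.int64(643), np.int64(526)), (np.int64(666), np.int64(563)), (np.int64(692), np.int64(605))]
```

The finger's outer face is vertical at about 45 mm from the centre line, and the head model fits the image within about 1–2 mm. Swinging 36° about the stop axis:

{"fn": "carry_out", "kwargs": {
  "targets": [
    [0.5,0.1,0,0,0,0,-0.36],
    [0.9,0.13,0,0,0,0,-0.36],
    [1.3,-0.45,0,0,0,6,-0.36],
    [1.76,-0.98,0,0,0,12,-0.36],
    [2.28,-1.46,0,0,0,18,-0.36],
    [2.84,-1.88,0,0,0,24,-0.36],
    [3.44,-2.24,0,0,0,30,-0.36],
    [4.08,-2.54,0,0,0,36,-0.36],
    [4.08,-2.54,0,0,0,36,-0.36],
    [4.08,-2.54,0,0,0,36,-0.36]
  ]
}}

```text
clock: 11.5
tool_pos: [0.5284, 0.2889, 0.0576]
ee_rot: [-0.001, 0.888, -0.46, 0.001]
contact_force: [0.5, 4.3, 4.6]
gripper_width: 0.06
```

```bash
python3 - <<'E'
from h import *
s=bot.sense();p,R=pose(); print(s['clock'],p,s['gripper_width'],s['contact_force'],s['ft_torque'],R.as_euler('xyz',degrees=True))
v=p[:2]-S0; print('station xy',v@ex,v@ey)
import cv2
b=read_camera('side');a=read_camera('scene')
ov=[]
for n,g,(x0,y0) in(('scene',a,(380,110)),('side',b,(190,220))):
  c=cv2.resize(g[y0:y0+150,x0:x0+140],(400,428),interpolation=2); ov.append(c)
cv2.imwrite('pics/o5.png',np.hstack(ov))
# red extents in scene: top/bottom row of red
for n,g,z in(('scene',a,0),('side',b,0)):
  kk=calibration(n);u=proj(kk,st(0,0,.1)).astype(int); H,S,V=cv2.split(cv2.cvtColor(g,cv2.COLOR_BGR2HSV))
  m=((H<6)|(H>172))&(S>140)&(V>60); m[:, :u[0]-35]=0;m[:,u[0]+35:]=0;m[:u[1]-35]=0;m[u[1]+35:]=0
  ys,xs=np.where(m); print(n,u,'rows',ys.min(),ys.max(),'cols',xs.min(),xs.max(),'mean',xs.mean().round(1),ys.mean().round(1))
E
```

```text
11.5 [0.52838376 0.28885539 0.05761191] 0.05998495220493388 [0.51736712 4.33779341 4.60982714] [ 0.4693278  -0.19121308  0.11623657] [-1.79818175e+02 -1.34803757e-02 -5.48052408e+01]
station xy -0.024334056222831735 0.06232282949269659
scene [445 189] rows 178 197 cols 434 462 mean 445.5 187.6
side [249 311] rows 308 323 cols 255 264 mean 259.2 315.8
```

The tool feels a 4–5 N push. I'll back off along −x, lift, and then check the head's height.

{"fn": "carry_out", "kwargs": {
  "targets": [
    [-0.5,-0.2,0,0,0,0,-0.36],
    [-1.2,-0.5,0,0,0,0,-0.36],
    [-2,-1,0,0,0,0,-0.36],
    [-2.5,-1.5,0,0,0,0,-0.36],
    [-2.5,-1.5,-2,0,0,0,-0.36],
    [-2.5,-1.5,-4,0,0,0,-0.36],
    [-2.5,-1.5,-6,0,0,-6,-0.36],
    [-2.5,-1.5,-7,0,0,-12,-0.36],
    [-2.5,-1.5,-7,0,0,-18,-0.36],
    [-2.5,-1.5,-7,0,0,-18,-0.36]
  ]
}}

```text
clock: 12.43
tool_pos: [0.5252, 0.3178, 0.1272]
ee_rot: [-0.0, 0.949, -0.315, 0.001]
contact_force: [-0.5, 0.1, -0.8]
gripper_width: 0.0602
```

```bash
python3 - <<'E'
from h import *
import cv2
s=bot.sense();p,R=pose(); print(s['clock'],p,s['contact_force'])
a=read_camera('scene');b=read_camera('side');old=cv2.imread('pics/scene0.png'),cv2.imread('pics/side0.png')
def red(n,g):
  kk=calibration(n);u=proj(kk,st(0,0,.1)).astype(int); H,S,V=cv2.split(cv2.cvtColor(g,cv2.COLOR_BGR2HSV))
  m=((H<6)|(H>172))&(S>140)&(V>60); m[:, :u[0]-35]=0;m[:,u[0]+35:]=0;m[:u[1]-35]=0;m[u[1]+35:]=0
  ys,xs=np.where(m); return (ys.min(),ys.max(),xs.min(),xs.max(),round(xs.mean(),1),round(ys.mean(),1),len(xs))
print(red('scene',a),red('scene',old[0]));print(red('side',b),red('side',old[1]))
ov=[]
for n,g,(x0,y0) in(('scene',a,(380,110)),('side',b,(190,220))):
  c=cv2.resize(g[y0:y0+150,x0:x0+140],(400,428),interpolation=2); kk=calibration(n)
  for z,col in((.110,(0,255,0)),(.1015,(255,255,0))):
      pts=[(proj(kk,[*(S0+.0245*np.array([np.cos(t),np.sin(t)])),z])-[x0,y0])*2.857 for t in np.linspace(0,6.28,50)]
      cv2.polylines(c,[np.int32(pts)],True,col,1)
  ov.append(c)
cv2.imwrite('pics/o6.png',np.hstack(ov))
E
```

```text
12.4333 [0.5252471  0.31783957 0.12720402] [-0.50502783  0.10702857 -0.84949831]
(np.int64(178), np.int64(197), np.int64(431), np.int64(460), np.float64(445.9), np.float64(186.7), 369) (np.int64(179), np.int64(197), np.int64(431), np.int64(460), np.float64(445.8), np.float64(186.7), 354)
(np.int64(301), np.int64(312), np.int64(255), np.int64(265), np.float64(260.1), np.float64(306.7), 49) (np.int64(298), np.int64(325), np.int64(238), np.int64(265), np.float64(250.3), np.float64(311.1), 464)
```

The scene mask of the head matches its starting image (rows 178–197, mean 186.7), so it is out and back at rest. Now the reset button with the same finger.

```bash
python3 - <<'E'
from h import *
cmd(st(-.0375,-.0948,.070),-19.1)
E
```

```text
shift cm [ 5.65 17.37  5.6 ]
turn deg [  0.06   0.04 -18.03]
```

{"fn": "carry_out", "kwargs": {
  "targets": [
    [1,3,0,0,0,-4,-0.36],
    [2,6,0,0,0,-8,-0.36],
    [3,9,0,0,0,-12,-0.36],
    [4,12,0,0,0,-16,-0.36],
    [5,15,0.5,0,0,-18,-0.36],
    [5.65,17.4,1.5,0,0,-18,-0.36],
    [5.65,17.4,3,0,0,-18,-0.36],
    [5.65,17.4,4.5,0,0,-18,-0.36],
    [5.65,17.4,5.6,0,0,-18,-0.36],
    [5.65,17.4,5.6,0,0,-18,-0.36]
  ]
}}

```text
clock: 13.37
tool_pos: [0.463, 0.144, 0.0677]
ee_rot: [0.001, 0.986, -0.166, -0.003]
contact_force: [-0.7, 0.1, -0.7]
gripper_width: 0.06
```

```bash
python3 - <<'E'
from h import *
import cv2
s=bot.sense();p,R=pose(); print(s['clock'],p,s['contact_force']); cmd(st(-.0375,-.0948,.048),-19.1)
ov=[]
for n,(x0,y0) in(('scene',(365,110)),('side',(200,210))):
  g=read_camera(n);c=cv2.resize(g[y0:y0+150,x0:x0+140],(400,428),interpolation=2); kk=calibration(n)
  for z in(.092,.108):
    u=(proj(kk,st(0,-.0948,z))-[x0,y0])*2.857; cv2.circle(c,tuple(int(v) for v in u),3,(255,0,255),1)
  for z,col in((.110,(0,255,0)),(.1015,(255,255,0))):
      pts=[(proj(kk,[*(S0+.0245*np.array([np.cos(t),np.sin(t)])),z])-[x0,y0])*2.857 for t in np.linspace(0,6.28,50)]
      cv2.polylines(c,[np.int32(pts)],True,col,1)
  ov.append(c)
cv2.imwrite('pics/o7.png',np.hstack(ov))
E
```

```text
13.3667 [0.46304206 0.14396661 0.0676593 ] [-0.72586319  0.07552518 -0.72755247]
shift cm [ 0.13 -0.12  1.97]
turn deg [0.12 0.28 0.  ]
```

View pics/o7.png

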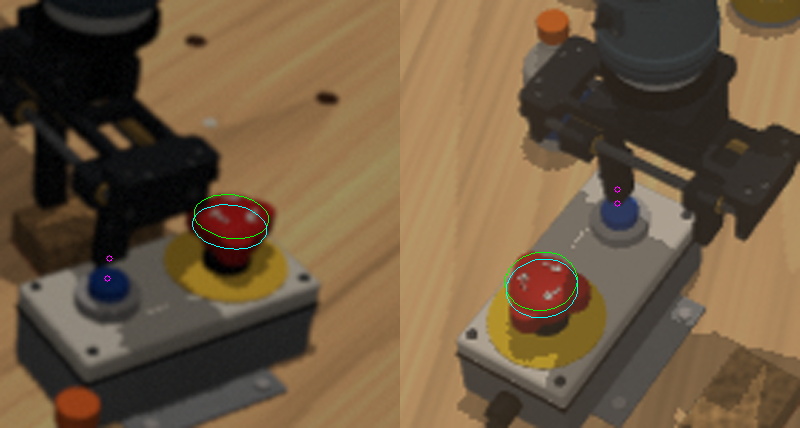

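The head is out (green ring), the finger stands over the blue button in both views, and the glue and block are clear. Pressing.

{"fn": "carry_out", "kwargs": {
  "targets": [
    [0.1,-0.1,0.5,0,0,0,-0.36],
    [0.1,-0.1,0.9,0,0,0,-0.36],
    [0.1,-0.1,1.2,0,0,0,-0.36],
    [0.1,-0.1,1.4,0,0,0,-0.36],
    [0.1,-0.1,1.6,0,0,0,-0.36],
    [0.1,-0.1,1.8,0,0,0,-0.36],
    [0.1,-0.1,1.9,0,0,0,-0.36],
    [0.1,-0.1,2.0,0,0,0,-0.36],
    [0.1,-0.1,2.0,0,0,0,-0.36],
    [0.1,-0.1,2.0,0,0,0,-0.36]
  ]
}}

```text
clock: 14.3
tool_pos: [0.4667, 0.1449, 0.0506]
ee_rot: [-0.0, 0.986, -0.165, 0.0]
contact_force: [-1.7, 1.1, 3.4]
gripper_width: 0.0602
```

{"fn": "carry_out", "kwargs": {
  "targets": [
    [0,0,0.1,0,0,0,-0.36],
    [0,0,0.2,0,0,0,-0.36],
    [0,0,0.3,0,0,0,-0.36],
    [0,0,0.4,0,0,0,-0.36],
    [0,0,0.45,0,0,0,-0.36],
    [0,0,0.5,0,0,0,-0.36],
    [0,0,0.5,0,0,0,-0.36],
    [0,0,0.5,0,0,0,-0.36],
    [0,0,0.5,0,0,0,-0.36],
    [0,0,0.5,0,0,0,-0.36]
  ]
}}

```text
clock: 15.13
tool_pos: [0.467, 0.1449, 0.0481]
ee_rot: [0.0, 0.986, -0.165, 0.0]
contact_force: [-14.8, -0.9, 29.5]
gripper_width: 0.0599
```

29.5 N means it is fully in. Releasing and lifting well clear.

{"fn": "carry_out", "kwargs": {
  "targets": [
    [0,0,-0.8,0,0,0,-0.36],
    [0,0,-2,0,0,0,-0.36],
    [0,0,-4,0,0,0,-0.36],
    [0,0,-7,0,0,0,-0.36],
    [0,0,-10,0,0,0,-0.36],
    [0,0,-12,0,0,0,-0.36],
    [0,0,-12,0,0,0,-0.36],
    [0,0,-12,0,0,0,-0.36],
    [0,0,-12,0,0,0,-0.36],
    [0,0,-12,0,0,0,-0.36]
  ]
}}

```text
clock: 15.97
tool_pos: [0.4654, 0.1446, 0.1635]
ee_rot: [0.0, 0.986, -0.165, -0.002]
contact_force: [-0.5, 0.0, 0.2]
gripper_width: 0.0602
```

```bash
python3 - <<'E'
from h import *
import cv2
s=bot.sense();print(s['clock'],s['tool_pos'],s['contact_force'])
def reg(n,g,X,blue):
  u=proj(calibration(n),X).astype(int); H,S,V=cv2.split(cv2.cvtColor(g,cv2.COLOR_BGR2HSV))
  m=((H>100)&(H<130)&(S>120)) if blue else ((H<6)|(H>172))&(S>140)&(V>60)
  q=np.zeros_like(m); q[u[1]-25:u[1]+25,u[0]-25:u[0]+25]=1; ys,xs=np.where(m&q); return xs.mean().round(1),ys.mean().round(1),ys.min(),ys.max(),len(xs)
for n in('scene','side'):
  g=read_camera(n); o=cv2.imread(f'pics/{n}0.png')
  for X,bl in((st(0,0,.1),0),(st(0,-.0948,.092),1)):
    print(n,bl,'now',reg(n,g,X,bl),'start',reg(n,o,X,bl))
  for t in('glue','block','tin'):
    d=spotter.look_for(n,t); print(t,[np.round(e['bbox']) for e in d[:1]])
E
```

```text
15.9667 [0.46542473 0.14461005 0.16353268] [-0.4568972   0.04157644  0.18118954]
scene 0 now (np.float64(446.7), np.float64(186.9), np.int64(179), np.int64(197), 336) start (np.float64(445.8), np.float64(186.7), np.int64(179), np.int64(197), 354)
scene 1 now (np.float64(402.5), np.float64(209.2), np.int64(204), np.int64(215), 130) start (np.float64(402.4), np.float64(209.3), np.int64(204), np.int64(215), 128)
glue [array([375., 249., 407., 315.])]
block [array([370., 170., 424., 212.])]
tin [array([233., 284., 277., 336.])]
side 0 now (np.float64(250.5), np.float64(311.5), np.int64(298), np.int64(325), 485) start (np.float64(250.3), np.float64(311.1), np.int64(298), np.int64(325), 464)
side 1 now (np.float64(277.4), np.float64(282.2), np.int64(278), np.int64(287), 76) start (np.float64(276.5), np.float64(282.7), np.int64(278), np.int64(287), 93)
glue [array([239., 220., 266., 262.])]
block [array([289., 332., 338., 387.])]
tin [array([314., 186., 344., 217.])]
```

Stop and reset show the same as at the start, and the loose things are where they were. Handing in.

```bash
python3 -c "
from rig import bot
print(bot.close_job())"
```

```text
the job is handed in; nothing more can be done
None
```

I ran the whole emergency stop test on the left-hand station and handed the job in at about 16 s. No verdict was reported.

- **Press and latch:** I pressed the stop onto its solid stop (18 N) and took the finger right off. The picture then showed the head still latched in.
- **Twist:** I pushed lobe a about 36° clockwise with the outside of one finger, never gripping it. The head sprang out and turned back to rest.
- **Reset:** I pressed the blue button until it was solidly in (29.5 N) and let it come back.
- **Last checks:** in both fixed cameras the stop's and reset button's positions match the starting pictures to about 1 pixel. The networks still found the glue, block and tin in place, and the arm was clear of everything. I did not check the extractor box again at the end, but the arm stayed well away from it.

**Disagreement:** the fingers really end about 38 mm short of the reported TCP. My first press, on the gripper's centre line, therefore met nothing. After that I used one finger of the part-open gripper, so the grasp point stayed clear of the head whichever reading was right.

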